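Hang a filter cartridge in a fume extractor's bayonet port and lock it

TASK

Take the filter cartridge that has two side lugs, hang it in the keyhole port on top of the fume extractor, and twist it clockwise (seen from above), pressing down gently, until its lugs drop into the locking notches under the plate; then let go of it, upright and fully home. Be gentle, the port is thin and cracks if the cartridge is forced against it with 50 N or more, and leave everything else on the bench where it is.

Things in the scene. Friction and masses are not known exactly. Their poses are not given: they have to be found in the camera images.
- cartridge: Filter cartridge to fit: upright grey cylinder, diameter 61, height 84, dark band, 0.17 to 0.35 kg, standing on the bench. Origin: centre of its underside, z up. x runs along its two side lugs and its handle. Half a turn makes no difference.
- handle (a point): Top centre of the cartridge's bar handle, 118 above its underside. The bar stands on the cartridge's flat top, z = 84 to 118, 50 long (cartridge x), 12 thick (y): grip it across the 12, fingertips just above the flat top.
- lugs (a point): Point on the cartridge's axis at the height of the lugs' undersides, 55 above its underside; axes as the cartridge's. The two lugs point out along +x and -x: 12 wide (y), 6 high (z = 55 to 61 of the cartridge), ends 41 from the axis.
- extractor: Fume extractor, fixed white box 180 (x) by 200 (y) by 110 high with a grey steel top plate that has a keyhole port in its middle; grille and dial on its -x face. Origin: centre of its underside, z up. Hollow under the port, so the hanging cartridge does not touch bottom.
- port (a point): Centre of the port on the plate's upper face, 110 above the bench; axes as the extractor's. Plate 5 thick, round hole of diameter 66, two opposite slots along +x and -x, 16 wide, reaching 46 from the centre; lugs pass them when the x axes are parallel. The cartridge cracks the port if forced against the extractor with 50 N or more, in any direction.
- ledge_level (a point): On the port's axis, 15 below the plate's upper face: height of the level, fixed, hidden ledge ring that catches the lugs' undersides once through the slots. Lugs have 4 of play in height between ledge and plate. From the slots the cartridge turns only clockwise seen from above (yaw falling); a stop blocks it the other way, and another at about 80 degrees.
- notch_level (a point): On the port's axis, 21 below the plate's upper face: height of the lugs' undersides when locked. Each lug meets a notch in the ledge, 15 wide, 6 deep, hidden under the plate, centred 38 to 72 degrees clockwise from the slots (differs every time: feel for it). Pressed down with some 5 N the cartridge drops in there, and the square notch walls then stop further turning.
- plain_cartridge: A cartridge of another type, same size, colour and handle but with no lugs, standing on the bench (origin at centre of its underside); to be left alone. It may stand on either side of the wanted one.
- board: Green circuit board 130 x 180 x 4 lying on the bench; bystander, to be left alone. Origin: centre of its underside.
- flux: Small capped bottle, diameter 34, height 100; bystander, to be left alone. Origin: centre of its underside.
- spool: Solder spool standing on its flange, diameter 60, height 45; bystander, to be left alone. Origin: centre of its underside.
- screwdriver: Screwdriver 160 long lying on the bench; bystander, to be left alone. Origin: centre of its underside.
- swab_pot: Glass pot, diameter 60, height 75; bystander, to be left alone. Origin: centre of its underside.
- parts_tray: Black divided parts tray 120 x 160 x 30; bystander, to be left alone. Origin: centre of its underside.
- label_pad: Paper pad 75 x 75 x 20; bystander, to be left alone. Origin: centre of its underside.
Mind the look-alikes: they are no part of the job. What is shaped like the cartridge but purple or red is not meant.

How it is judged:
By the outcome, as a careful person would: the job done as asked, in the order asked, and still so for the second after the job is handed in, with the robot touching nothing.
It also fails if it takes over 67 s, if anything falls off the work surface, if the arm or the gripper's body presses on something with over 40 N, if the wrist force passes 120 N, or if a joint passes its speed limit or range.

ROBOT

A 6-joint arm with a two-finger parallel gripper is mounted at the origin on the work surface. World frame = base frame: x ahead of the robot, y to its left, z up, the work surface at z = 0. Lengths are in m, angles in rad, forces in N, time in s.
With the tool pointing down it reaches from about 0.25 to 0.775 m from the base axis. Payload 4 kg.
Tool frame: the origin (TCP) lies midway between the tips of the shut fingers; the grasp point (between the pads) lies 19 mm behind it; z points along the fingers, y is the direction in which the jaws open and shut (so a half turn about z gives the same grasp; the last joint's range is limited). The gripper opens to 94 mm and grips with 3 to 60 N. Pads are 16 mm wide; open, the fingers measure 119 mm over their backs; the gripper's body (75 mm by 177 mm) begins 78 mm behind the grasp point.
Start: joints at [-1.237, 0.087, 1.371, -0, 1.684, -0.103], TCP at [0.233, -0.498, 0.206] pointing down, gripper open.
Joint ranges: [-3.1, 3.1], [-0.76, 2.03], [0.27, 2.55], [-1.08, 4.22], [0.17, 2.65], [-2.57, 2.57]. Speed limits (rad/s): [2.79, 2.79, 3.14, 3.14, 3.14, 3.14].

INTERFACE

Orientations are given as a unit quaternion [x, y, z, w].
In Python, from cell import env, status, get_image, models gives the robot as it stands. Calls block until the motion is done:
- env.move_ptp(position, orientation): joint-space move of the TCP to a pose.
- env.movel(position, rot=None, feed=0.15): straight line of the TCP; rot=None keeps the orientation; feed is the mean speed in m/s.
- env.movej(angles): joint-space move.
- env.move_gripper(opening, force=None): finger opening in m; force is the grip in N (None keeps the last); returns when the fingers have stopped.
- env.pause(seconds).
- env.ik(position, orientation): joint angles nearest the present ones, or None.
- status.state(): the state.
- get_image(name): name is "scene" or "top" or "wrist"; returns a dict with "image" (420x560x3 uint8, red, green, blue), "range_z" (420x560 float32, m along the optical axis (not along the pixel's ray), 0 where there is no reading), "K" (3x3 intrinsics, pixels), "D" ([k1, k2, p1, p2, k3] as OpenCV has them; the pictures are not rectified), "rvec" (rotation vector, rad) and "tvec" (3), from world to camera coordinates, as OpenCV has them; the wrist camera has in their place "mount" (4x4, takes a point from camera to tool coordinates, whose origin is the TCP and whose axes are the flange's). Camera axes: x right, y down, z forward; pixel columns grow to the right and rows downward; lengths in m; the calibration is good to about 2 mm. A picture is of the moment at which its call begins: read the wrist's pose just before it.
A pose or a line that the arm cannot do raises env.IKError and nothing moves.
- env.sign_off(): hands the job in, once; it reports no verdict.
Trained networks look in a picture, given as the dict that the camera call returned (one of the last four; its "shot" number tells which), for a name from the list of things; names that differ only in an ending like _2 or _b are one class to them, and where a whole thing is asked for, a point or a joint stands for the part that bears it (a point fixed in the world has none). Each returns a list of dicts, best first, with "score" (0 to 1); they miss things now and then, are a little off and sometimes report something else, mostly with a low value. They report only what shows in the picture. A call takes as long as a camera call. They do not tell look-alikes from the thing itself.
- models.find_in(name, picture): "rect" ([left, top, width, height] in pixels, round what is visible of it).
The state is a dict: "time_s": time; "joints": joint angles; "joint_vel": joint speeds; "joint_torque": joint torques, N m; "eef_pos": TCP position; "orientation": TCP orientation; "force": force on the tool from outside, world axes, zero at the start; "torque": the same for the moment, N m; "finger_gap": finger opening in m.
Only numpy, scipy, OpenCV 4.12 (cv2) and the standard library are available. Lean on these libraries where they do the work, as an engineer would, in place of code of your own. Each camera call takes 0.05 s, during which the arm holds its last target. There are 200 camera calls.

## Working session

There is one attempt and no reset: what is moved stays moved. The work goes in short steps, each a Python script; the robot and the scene stay as the last script left them, time stands still between calls to the robot, and variables do not carry over. Pictures are saved under pics/ and viewed, on a budget of 10 in all, crops included, one or two more only if the job needs it, and the job is handed in when it is done.

```bash
ls; mkdir -p pics; cat > h.py <<'E'
import numpy as np, cv2, sys
from cell import env, status, get_image, models
from scipy.spatial.transform import Rotation as R
def save(p,name,crop=None,s=1):
    im=p["image"]
    if crop: l,t,w,h=crop; im=im[t:t+h,l:l+w]
    cv2.imwrite("pics/"+name+".png",cv2.resize(im[:,:,::-1],None,fx=s,fy=s,interpolation=cv2.INTER_CUBIC))
def pose(p,st=None):
    """camera->world R,t"""
    if "rvec" in p:
        Rm=cv2.Rodrigues(np.array(p["rvec"],float))[0]; return Rm.T,-Rm.T@np.array(p["tvec"],float).ravel()
    M=np.array(p["mount"]); T=np.eye(4); T[:3,:3]=R.from_quat(st["orientation"]).as_matrix(); T[:3,3]=st["eef_pos"]
    T=T@M; return T[:3,:3],T[:3,3]
def rays(p,uv):
    n=cv2.undistortPoints(np.array(uv,float).reshape(-1,1,2),np.array(p["K"],float),np.array(p["D"],float)).reshape(-1,2)
    return np.c_[n,np.ones(len(n))]
def atz(p,uv,z,st=None):
    Rm,t=pose(p,st); d=rays(p,uv)@Rm.T; return t+d*((z-t[2])/d[:,2])[:,None]
def cloud(p,st=None):
    h,w=p["range_z"].shape; uu,vv=np.meshgrid(np.arange(w),np.arange(h))
    Rm,t=pose(p,st); r=rays(p,np.c_[uu.ravel(),vv.ravel()])*p["range_z"].reshape(-1,1)
    c=(r@Rm.T+t).reshape(h,w,3); c[p["range_z"]<=0]=np.nan; return c
def down(yaw):
    """tool down, tool y axis (jaw) at yaw+90 => tool x along yaw"""
    x=np.array([np.cos(yaw),np.sin(yaw),0]); z=np.array([0,0,-1.]); y=np.cross(z,x)
    return R.from_matrix(np.c_[x,y,z]).as_quat()
E
python3 - <<'E'
from h import *
for n in ("top","scene"):
    p=get_image(n); save(p,n+"0",s=1.4)
    for k in ("cartridge","plain_cartridge","extractor","handle","lugs"):
        print(n,k,[(np.round(d["rect"]).tolist(),round(d["score"],2)) for d in models.find_in(k,p)])
s=status.state(); print(s)
E
```

```text
pics
top cartridge [([252.0, 198.0, 22.0, 28.0], 0.91), ([214.0, 284.0, 26.0, 24.0], 0.86), ([292.0, 198.0, 20.0, 25.0], 0.72), ([215.0, 226.0, 26.0, 22.0], 0.66), ([165.0, 229.0, 27.0, 22.0], 0.59)]
top plain_cartridge [([166.0, 232.0, 29.0, 21.0], 0.73)]
top extractor [([329.0, 184.0, 93.0, 87.0], 0.72)]
top handle [([217.0, 285.0, 22.0, 19.0], 0.85), ([251.0, 199.0, 22.0, 28.0], 0.66), ([287.0, 196.0, 25.0, 28.0], 0.64), ([214.0, 222.0, 30.0, 30.0], 0.61), ([130.0, 267.0, 33.0, 30.0], 0.43)]
top lugs [([250.0, 199.0, 21.0, 27.0], 0.93), ([290.0, 196.0, 24.0, 27.0], 0.9), ([215.0, 226.0, 27.0, 23.0], 0.57), ([213.0, 284.0, 29.0, 22.0], 0.55)]
scene cartridge [([290.0, 195.0, 22.0, 47.0], 0.93), ([329.0, 189.0, 28.0, 45.0], 0.82), ([248.0, 191.0, 30.0, 44.0], 0.73), ([343.0, 157.0, 23.0, 36.0], 0.6)]
scene plain_cartridge [([380.0, 197.0, 26.0, 40.0], 0.84)]
scene extractor [([160.0, 158.0, 75.0, 65.0], 0.93)]
scene handle [([339.0, 156.0, 26.0, 39.0], 0.78), ([247.0, 194.0, 30.0, 40.0], 0.65), ([290.0, 197.0, 25.0, 46.0], 0.62)]
scene lugs [([341.0, 159.0, 23.0, 35.0], 0.97), ([332.0, 190.0, 23.0, 41.0], 0.92), ([290.0, 196.0, 24.0, 43.0], 0.89), ([253.0, 193.0, 23.0, 42.0], 0.81)]
{'time_s': 0.6, 'joints': array([-1.23706712e+00,  8.71780156e-02,  1.37071299e+00,  1.22582521e-05,
        1.68360870e+00, -1.03097809e-01]), 'joint_vel': array([-3.35501518e-04, -1.12401936e-03,  1.48233708e-04,  3.16335566e-05,
       -1.24501655e-03,  1.50437189e-03]), 'joint_torque': array([-4.85930195e-04, -3.39780843e+01, -3.02414453e+01,  7.17118755e-02,
        2.36944738e-02, -1.49695961e-05]), 'eef_pos': array([ 0.23269057, -0.49836299,  0.20551131]), 'orientation': array([9.76242291e-01, 2.16681767e-01, 1.13969677e-05, 4.54643463e-05]), 'force': array([-0.25259725,  0.07263842, -0.05028539]), 'torque': array([ 0.01439669, -0.00341088,  0.02257603]), 'finger_gap': 0.09409980238975228}
```

View pics/top0.png

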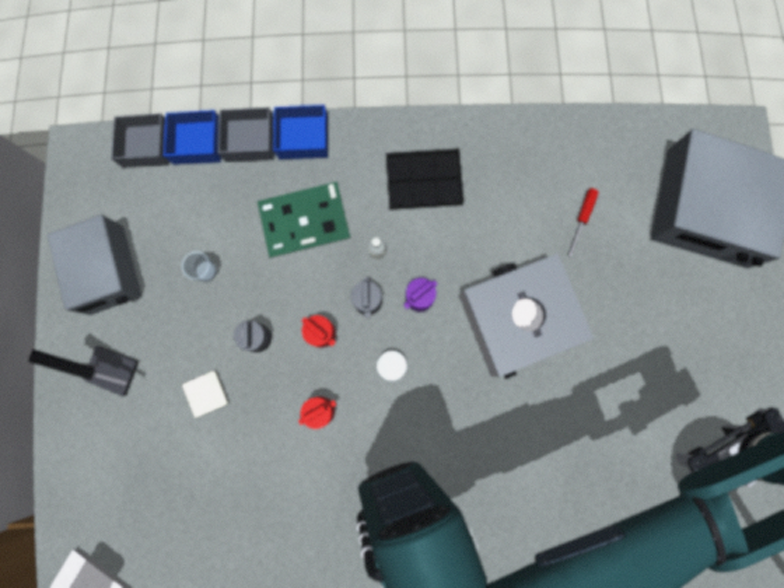

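View pics/scene0.png

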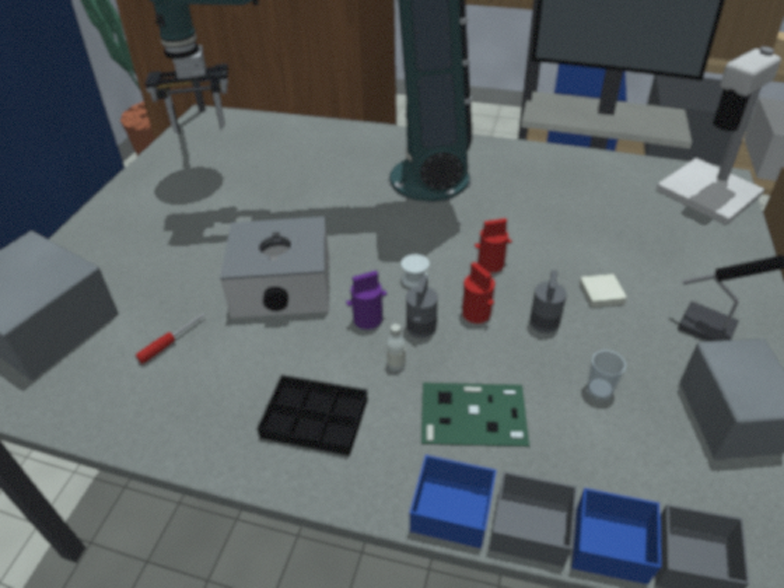

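The top view shows two grey candidates, A at about (262,211) and B at about (179,239) in raw pixels. The red ones at (227,237) and (227,295) and the purple one at (301,210) are decoys. The extractor plate is at about (375,225). Next I localise A, B and the port, and take a close look with the wrist camera.

```bash
python3 - <<'E'
from h import *
p=get_image("top"); c=cloud(p)
for n,uv,z in (("A",(262,211),.1),("B",(179,239),.1),("port",(376,223),.11)):
    print(n,atz(p,[uv],z)[0].round(3),c[uv[1],uv[0]].round(3))
for n,(u0,v0,u1,v1),zl in (("A",(245,193,280,228),.065),("B",(162,222,198,258),.065),("ext",(325,178,430,275),.095)):
    q=c[v0:v1,u0:u1].reshape(-1,3); q=q[q[:,2]>zl]
    print(n,len(q),np.nanmean(q,0).round(3),np.nanmin(q,0).round(3),np.nanmax(q,0).round(3), cv2.minAreaRect(q[:,:2].astype(np.float32)))
a=atz(p,[(262,211)],.1)[0]
st=status.state(); pw=get_image("wrist"); print(np.array(pw["mount"]).round(3), pw["K"])
E
```

```text
A [0.534 0.1   0.1  ] [0.532 0.1   0.118]
B [0.464 0.33  0.1  ] [0.465 0.334 0.082]
port [ 0.49  -0.208  0.11 ] [ 0.499 -0.228  0.017]
A 383 [0.535 0.104 0.092] [0.507 0.076 0.065] [0.567 0.135 0.123] ((0.5367600917816162, 0.10416507720947266), (0.05855010822415352, 0.05921456590294838), 43.282310485839844)
B 384 [0.464 0.334 0.092] [0.435 0.308 0.065] [0.493 0.368 0.124] ((0.4640481472015381, 0.33710700273513794), (0.05826984718441963, 0.05847693979740143), 18.105709075927734)
ext 4391 [ 0.486 -0.21   0.11 ] [ 0.371 -0.336  0.095] [ 0.602 -0.088  0.119] ((0.4880061745643616, -0.21227681636810303), (0.18177597224712372, 0.20254671573638916), 19.327342987060547)
[[-0.002 -0.973 -0.232  0.066]
 [ 1.    -0.002  0.    -0.   ]
 [-0.001 -0.232  0.973 -0.179]
 [ 0.     0.     0.     1.   ]] [[372.88348974   0.         283.39104402]
 [  0.         372.88348974 211.71815055]
 [  0.           0.           1.        ]]
```

```bash
python3 - <<'E'
from h import *
def look(n,x,y,z,yaw):
    env.move_ptp([x,y,z],down(yaw)); env.pause(.2)
    st=status.state(); p=get_image("wrist"); save(p,n,s=1)
    np.savez(n,c=cloud(p,st),im=p["image"],eef=st["eef_pos"],q=st["orientation"],K=p["K"],D=p["D"],mount=p["mount"])
    print(n,st["time_s"],st["eef_pos"].round(3),st["joints"].round(2),st["force"])
look("wext",.488,-.212,.31,1.2)
look("wA",.536,.104,.30,1.76)
E
python3 - <<'E'
import cv2,numpy as np
a=cv2.imread("pics/wext.png");b=cv2.imread("pics/wA.png")
cv2.imwrite("pics/both.png",np.vstack([a[:, :],b])[:,:][::1] if 0 else cv2.resize(np.hstack([a,b]),(1120//14*10,300)))
E
```

```text
wext 2.375 [ 0.488 -0.213  0.31 ] [-0.52  0.05  1.2  -0.    1.89 -0.15] [-0.11086365  0.12529809  0.57574585]
wA 3.8417 [0.536 0.103 0.3  ] [ 0.09  0.08  1.19 -0.    1.87 -0.1 ] [-0.25574496  0.45160919  0.49774178]
```

View pics/wA.png

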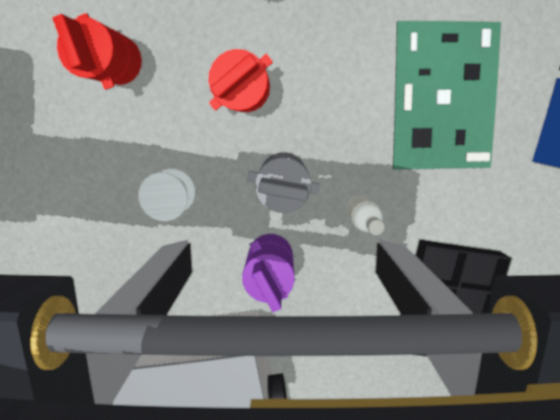

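View pics/wext.png

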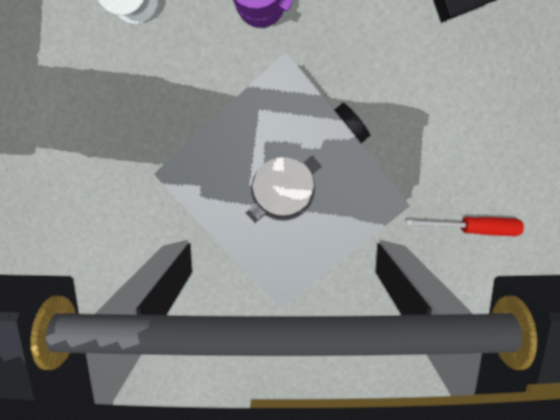

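A at wrist pixel (284,183) has two side lugs, at (252,176) and (318,190), so it is the one to take. The port is at about (283,187) with slots at (313,163) and (256,213). Next I measure both precisely.

```bash
cat > meas.py <<'E'
from h import *
def P(n):
    d=dict(np.load(n+".npz")); st=dict(eef_pos=d["eef"],orientation=d["q"]); return d,st
d,st=P("wA"); c=d["c"]
m=np.zeros(c.shape[:2],bool); m[140:225,235:335]=1
h=c[m&(c[...,2]>.108)&(c[...,2]<.13)]
r=cv2.minAreaRect(h[:,:2].astype(np.float32)); 
print("handle",len(h),h.mean(0).round(4),np.median(h[:,2]),r, np.percentile(h[:,2],[5,50,95]))
C=h[:,:2]-h[:,:2].mean(0); v=np.linalg.svd(C,full_matrices=0)[2][0]; print("yaw pca",np.degrees(np.arctan2(v[1],v[0])))
print("lugs",atz(d,[(250,176),(319,190)],.061,st).round(4)); l=atz(d,[(250,176),(319,190)],.061,st); q=l[1]-l[0]; print(np.linalg.norm(q),l.mean(0),np.degrees(np.arctan2(q[1],q[0])))
t=c[m&(c[...,2]>.078)&(c[...,2]<.09)]; print("top",cv2.minEnclosingCircle(t[:,:2].astype(np.float32)),np.median(t[:,2]))
d,st=P("wext"); c=d["c"]; z=c[...,2]
pl=((z>.1075)&(z<.1135)); print("plate z",np.median(z[pl]))
pl=pl.astype(np.uint8); 
cs,hi=cv2.findContours(pl,cv2.RETR_CCOMP,cv2.CHAIN_APPROX_NONE)
for k,hh in zip(cs,hi[0]):
    if cv2.contourArea(k)<800: continue
    w=atz(d,k.reshape(-1,2),.11,st)[:,:2]
    print("hole" if hh[3]>=0 else "outer",cv2.contourArea(k),cv2.minAreaRect(w.astype(np.float32)),w.mean(0))
    if hh[3]>=0:
        # fit keyhole: outline model distance (disc r=33 u slot), contour is of plate pixels (half pixel outside)
        from scipy.optimize import least_squares
        def sdf(p):
            cc,s=np.cos(p[2]),np.sin(p[2]); x=(w[:,0]-p[0])*cc+(w[:,1]-p[1])*s; y=-(w[:,0]-p[0])*s+(w[:,1]-p[1])*cc
            dc=np.hypot(x,y)-.033; a=np.abs(x)-.046; b=np.abs(y)-.008
            db=np.hypot(np.maximum(a,0),np.maximum(b,0))+np.minimum(np.maximum(a,b),0)
            return np.minimum(dc,db)-p[3]
        for y0 in (-.35,1.22):
            f=least_squares(sdf,[*w.mean(0),y0,0],loss="soft_l1",f_scale=.001); print(f.x,np.degrees(f.x[2]),np.sqrt(np.mean(f.fun**2)),np.degrees(np.arctan2(*(w[np.argmax(np.hypot(*(w-f.x[:2]).T))]-f.x[:2])[::-1])))
print("slot pix",atz(d,[(313,163),(256,213)],.11,st).round(4),"dial",atz(d,[(352,122)],.08,st))
E
python3 meas.py
```

```text
handle 660 [0.5344 0.1049 0.1169] 0.11735588775067418 ((0.5344753265380859, 0.10414811968803406), (0.01225323136895895, 0.04990242421627045), 89.88391876220703) [0.11239028 0.11735589 0.11872699]
yaw pca 0.15893847675555609
lugs [[0.4966 0.104  0.061 ]
 [0.5764 0.1027 0.061 ]]
0.07977305931230677 [0.53650117 0.10333152 0.061     ] -0.9632664144601847
top ((0.5345759987831116, 0.10409080237150192), 0.03069804050028324) 0.08363129989068191
plate z 0.1096255482980261
outer 33020.5 ((0.48580774664878845, -0.2125445008277893), (0.18044939637184143, 0.20050914585590363), 19.399248123168945) [ 0.48880327 -0.20898638]
hole 3633.5 ((0.48637863993644714, -0.21198976039886475), (0.06863099336624146, 0.08256878703832626), 72.64601135253906) [ 0.4864511  -0.21199198]
[ 0.48614247 -0.21209302 -0.34216177  0.00049616] -19.60442535089221 0.005632338946257 29.768586884968972
[ 4.86114536e-01 -2.12110841e-01  1.21330941e+00  4.86720563e-04] 69.5175083774725 0.005639065991561615 29.770530036696975
slot pix [[ 0.5244 -0.1985  0.11  ]
 [ 0.4508 -0.2256  0.11  ]] dial [[ 0.57983623 -0.17633694  0.08      ]]
```

```bash
sed -i 's/(-.35,1.22)/(.34,)/' meas.py; python3 meas.py | sed -n '/hole/,$p'; python3 - <<'E'
from h import *
env.move_gripper(.045)
x,y=.5345,.1042
env.move_ptp([x,y,.16],down(0)); env.movel([x,y,.088],feed=.08)
env.move_gripper(.0,force=35); s=status.state(); print(s["time_s"],s["finger_gap"],s["eef_pos"].round(4),s["force"].round(2),s["joints"].round(2))
E
```

```text
hole 3633.5 ((0.48637863993644714, -0.21198976039886475), (0.06863099336624146, 0.08256878703832626), 72.64601135253906) [ 0.4864511  -0.21199198]
[ 4.86054825e-01 -2.12138541e-01  3.38072150e-01  1.95469480e-04] 19.37010734292065 0.00038110579690166555 29.763721183668807
slot pix [[ 0.5244 -0.1985  0.11  ]
 [ 0.4508 -0.2256  0.11  ]] dial [[ 0.57983623 -0.17633694  0.08      ]]
7.9917 0.011713002472592889 [0.5345 0.1042 0.0881] [ 0.1  -0.62  0.89] [ 0.09  0.13  1.56 -0.    1.45  1.66]
```

```bash
cat >> h.py <<'E'
PX,PY,PYAW=.48605,-.21214,.33807
def F(): 
    s=status.state(); return s["force"],s["torque"],s["eef_pos"],s["time_s"]
E
python3 - <<'E'
from h import *
x,y=.5345,.1042
env.movel([x,y,.26],feed=.15); env.move_ptp([PX,PY,.26],down(PYAW)); env.movel([PX,PY,.206],feed=.1); env.pause(.2)
st=status.state(); p=get_image("wrist"); save(p,"held",crop=(140,60,280,210),s=2)
f0=st["force"]; np.save("f0.npy",np.r_[f0,st["torque"]]); print(st["time_s"],f0.round(2),st["torque"].round(3),st["finger_gap"],st["eef_pos"].round(4))
c=cloud(p,st); h=c[(c[...,2]>st["eef_pos"][2]-.012)&(c[...,2]<st["eef_pos"][2]-.001)&(np.hypot(c[...,0]-PX,c[...,1]-PY)<.04)]
print(len(h), cv2.minEnclosingCircle(h[:,:2].astype(np.float32)) if len(h)>5 else 0)
z=.206
while z>.150:
    z-=.003; env.movel([PX,PY,z],feed=.05); f,t,e,tm=F(); d=f-f0
    if np.linalg.norm(d)>6: print("contact"); break
print(tm,z,e.round(4),d.round(2),t.round(3))
E
```

```text
11.4 [-0.08  0.63 -1.98] [ 0.024  0.02  -0.011] 0.012082259896420386 [ 0.4865 -0.2124  0.2071]
4302 ((0.48704051971435547, -0.2121230661869049), 0.03041791543364525)
16.2 0.14899999999999994 [ 0.4859 -0.212   0.1487] [ 1.14 -0.75 -1.01] [0.039 0.023 0.021]
```

View pics/held.png

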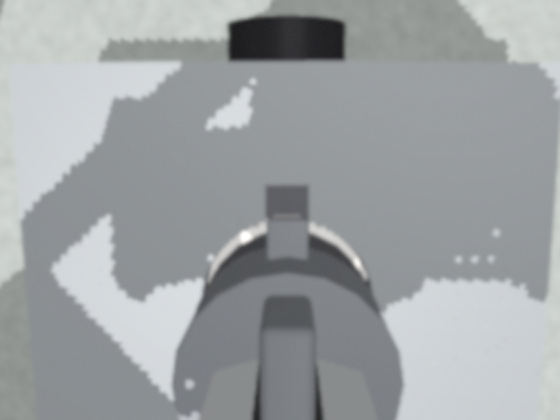

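The cartridge is held straight, with its lug lined up over the slot, and the body entered the hole with no contact force. Next I lower it guarded to the ledge.

```bash
python3 - <<'E'
from h import *
f0=np.load("f0.npy")[:3]; z=.149
while z>.122:
    z-=.0015; env.movel([PX,PY,z],feed=.04); f,t,e,tm=F(); d=f-f0
    print(round(z,4),e[2].round(4),d.round(1),t.round(2))
    if np.linalg.norm(d)>6: print("contact"); break
env.pause(.2); f,t,e,tm=F(); print(tm,z,e.round(4),(f-f0).round(2),t.round(3))
E
```

```text
0.1475 0.1474 [ 0.5 -0.5 -0.3] [ 0.01 -0.03  0.04]
0.146 0.1459 [-0.5 -0.5 -0.6] [-0.04  0.   -0.04]
0.1445 0.1443 [-0.1  0.  -1.3] [ 0.    0.01 -0.04]
0.143 0.1428 [ 0.1 -0.6 -0.2] [-0.02  0.01 -0.  ]
0.1415 0.1413 [ 0.2 -0.2 -0.2] [ 0.08 -0.   -0.03]
0.14 0.1399 [ 0.6 -0.2  0.9] [ 0.01 -0.01 -0.05]
0.1385 0.1383 [-0.8 -0.   0.7] [-0.02 -0.02 -0.02]
0.137 0.1368 [-0.  -0.4 -0.2] [0.05 0.01 0.02]
0.1355 0.1353 [ 0.4 -1.1 -0. ] [-0.04 -0.03 -0.04]
0.134 0.1338 [-0.3 -0.3 -0.7] [-0.05  0.01  0.01]
0.1325 0.1323 [-0.  -1.   0.5] [-0.03 -0.01 -0.04]
0.131 0.1309 [ 0.3 -0.5 -0.5] [0.04 0.03 0.01]
0.1295 0.1293 [ 0.2 -1.2 -0.4] [0.01 0.04 0.01]
0.128 0.1281 [-0.1 -0.3  0.2] [ 0.01 -0.05 -0.01]
0.1265 0.1281 [-1.8  0.3  7.3] [0.3  0.46 0.04]
contact
20.15 0.12649999999999997 [ 0.4862 -0.2122  0.1281] [-2.44  0.33  6.97] [0.277 0.534 0.004]
```

```bash
cat > twist.py <<'E'
from h import *
f0=np.load("f0.npy")[:3]; zc=.1268; a=0.; n=0
f,t,e,t0=F()
while n<90:
    n+=1; f,t,e,tm=F(); d=f-f0
    if n%4==1 or e[2]<.1272: print(n,round(tm,2),round(a,1),round(zc,4),e.round(4),d.round(1),t.round(2))
    if np.hypot(d[0],d[1])>20 or d[2]>20 or abs(t[2])>1.5 or tm>45 or a>82: print("STOP",d.round(1),t.round(2),a); break
    if e[2]<.1235 and d[2]>4: print("HOME"); break
    if d[2]<3.5: zc=max(zc-.0008,.1205)
    else:
        a+=1.5
        if d[2]>8: zc+=.0004
    env.movel([PX,PY,zc],rot=down(PYAW-np.radians(a)),feed=.02)
f,t,e,tm=F(); print(n,tm,a,zc,e.round(4),(f-f0).round(1),t.round(2))
np.save("tw.npy",[a,zc])
E
python3 twist.py
```

```text
1 20.15 0.0 0.1268 [ 0.4862 -0.2122  0.1281] [-2.4  0.3  7. ] [0.28 0.53 0.  ]
5 21.15 6.0 0.1272 [ 0.4867 -0.2125  0.1281] [ 0.4 -0.5  6.6] [ 0.09  0.18 -0.06]
9 22.15 12.0 0.1276 [ 0.4866 -0.2125  0.1281] [ 0.8 -0.7  7.2] [-0.08 -0.02 -0.06]
13 23.15 18.0 0.1276 [ 0.4863 -0.2123  0.128 ] [-0.  -0.5  7.7] [ 0.02 -0.   -0.02]
17 24.15 24.0 0.1276 [ 0.4863 -0.2122  0.1281] [-0.2 -0.7  7.1] [0.08 0.02 0.03]
21 25.15 30.0 0.1276 [ 0.4863 -0.2122  0.1281] [-0.2 -0.5  8. ] [0.06 0.07 0.05]
25 26.15 36.0 0.128 [ 0.4861 -0.2121  0.1281] [ 0.5 -0.1  6.4] [ 0.06 -0.06 -0.03]
29 27.15 42.0 0.128 [ 0.4861 -0.2122  0.1281] [-0.3 -0.5  6.6] [ 0.13 -0.01 -0.01]
33 28.15 48.0 0.128 [ 0.486  -0.2122  0.128 ] [ 0.6 -0.8  7.3] [ 0.1  -0.03 -0.01]
37 29.15 54.0 0.128 [ 0.486  -0.2122  0.128 ] [ 0.4 -1.2  6.6] [ 0.06  0.02 -0.02]
39 29.65 57.0 0.128 [ 0.4857 -0.2117  0.1269] [ 1.5 -0.5  1.2] [ 0.06 -0.19 -0.05]
40 29.9 57.0 0.1272 [ 0.4855 -0.2115  0.1258] [ 1.5 -0.2 -0.1] [ 0.22 -0.22 -0.08]
41 30.15 57.0 0.1264 [ 0.4856 -0.2116  0.1256] [ 0.3  0.8 -2.4] [ 0.39 -0.12 -0.16]
42 30.4 57.0 0.1256 [ 0.4857 -0.2118  0.1253] [ 0.1  1.2 -1.2] [ 0.53 -0.05 -0.18]
43 30.65 57.0 0.1248 [ 0.4861 -0.212   0.1249] [0.5 0.9 0.2] [ 0.63 -0.02 -0.14]
44 30.9 57.0 0.124 [ 0.4863 -0.2122  0.1242] [0.2 1.8 0.6] [ 0.54 -0.1  -0.17]
45 31.15 57.0 0.1232 [ 0.4865 -0.2124  0.1235] [1.5 0.5 0.8] [ 0.42 -0.31 -0.17]
46 31.4 57.0 0.1224 [ 0.4865 -0.2124  0.1226] [1.4 0.6 1.5] [ 0.4  -0.34 -0.22]
47 31.65 57.0 0.1216 [ 0.4865 -0.2124  0.1221] [1.7 0.7 3.3] [ 0.37 -0.34 -0.19]
48 31.9 57.0 0.1208 [ 0.4865 -0.2124  0.1221] [1.5 1.2 7.2] [ 0.51 -0.11 -0.22]
HOME
48 31.9 57.0 0.12080000000000007 [ 0.4865 -0.2124  0.1221] [1.5 1.2 7.2] [ 0.51 -0.11 -0.22]
```

It dropped exactly 6 mm, from 0.1281 to 0.1221, and now sits on the notch floor. Next I relieve the press, release, retreat and check.

```bash
python3 - <<'E'
from h import *
a,zc=np.load("tw.npy"); q=down(PYAW-np.radians(a))
env.movel([PX,PY,.1217],rot=q,feed=.02); env.pause(.1); print(F())
env.move_gripper(.045); env.pause(.3); print(F()[0])
env.movel([PX,PY,.20],feed=.1); env.movel([PX,PY,.31],feed=.2)
env.move_ptp([PX,PY,.31],down(1.2)); env.pause(.3)
st=status.state(); p=get_image("wrist"); save(p,"after",crop=(150,90,270,200),s=2); c=cloud(p,st)
near=np.hypot(c[...,0]-PX,c[...,1]-PY)<.05; z=c[...,2]
h=c[near&(z>.142)&(z<.16)]; print("handle",np.percentile(h[:,2],[10,50,90]),h.mean(0),cv2.minAreaRect(h[:,:2].astype(np.float32)))
t=c[near&(z>.1145)&(z<.124)]; A=np.c_[t[:,:2]-[PX,PY],np.ones(len(t))]; co=np.linalg.lstsq(A,t[:,2],rcond=None)[0]; r=np.abs(A@co-t[:,2])<.0015; co=np.linalg.lstsq(A[r],t[r,2],rcond=None)[0]
print("top plane slope deg",np.degrees(co[:2]),"z",co[2],cv2.minEnclosingCircle(t[:,:2].astype(np.float32)))
pl=c[(np.hypot(c[...,0]-PX,c[...,1]-PY)<.085)&(z>.106)&(z<.113)]; print("plate",np.median(pl[:,2]))
print(st["time_s"],st["force"],st["finger_gap"])
E
```

```text
(array([2.61740591, 0.53313127, 3.96414389]), array([ 0.35942091, -0.47928056, -0.23456884]), array([ 0.48644899, -0.2123485 ,  0.12208489]), 32.25)
[-0.76488952  0.49073517  0.45975654]
handle [0.14926751 0.15131743 0.15233419] [ 0.48665828 -0.21202373  0.15086388] ((0.48649030923843384, -0.2127538025379181), (0.012306565418839455, 0.04998744651675224), 51.76311492919922)
top plane slope deg [-0.05423244 -0.00288804] z 0.11757868281750716 ((0.4863722324371338, -0.21269498765468597), 0.030408361926674843)
plate 0.1096368401796442
36.8 [-0.09206569 -0.19580772  1.04549832] 0.044847686909743105
```

View pics/after.png

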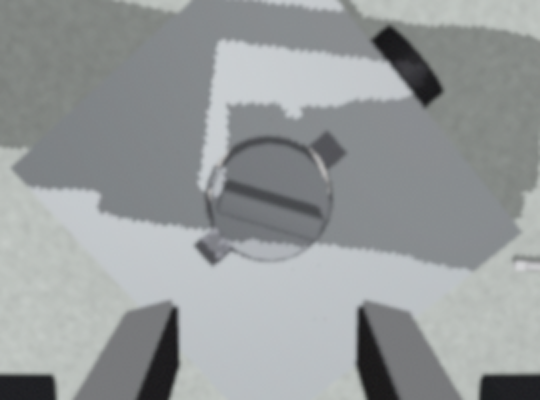

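```bash
python3 -c "
from h import *
env.sign_off(); print(status.state()['time_s'])"
```

```text
the job is handed in; nothing more can be done
the job is handed in; nothing more can be done
```

The lugged grey cartridge is hanging locked in the extractor's keyhole port, released and upright. I handed the job in at about 37 s; no verdict is reported.

- **Choice:** The wrist camera showed two side lugs on the grey cartridge I took. The other grey one and the red and purple look-alikes were not touched.
- **Insertion and twist:** It passed through the slots without contact and met the ledge at the expected height. I turned it 57° clockwise with about 7 N of press, and it dropped exactly 6 mm into the notches. Contact force in the readings I printed stayed at about 8 N or less, well under the 50 N limit.
- **Last checks after letting go:**
  - The flat top sits 7.9 mm above the plate, against 8 mm expected when locked.
  - The top is level to within 0.1°.
  - The axis is within 1 mm of the port centre.
  - The handle is at -38°, which matches a 57.6° turn.
  - The gripper is clear of everything.
- **Not checked:** I did not turn it further to feel for the notch walls. I also did not take a final picture of the whole bench, but the arm contacted nothing other than the cartridge in any reading I took.

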